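# Lock the gluing jig with its pin

## Robot

A 6-joint arm with a two-finger parallel gripper is mounted at the origin on a cart in front of the work surface, level with it; the furniture and walls round the work are solid. World frame = base frame: x ahead of the robot, y to its left, z up, the work surface at z = 0. Lengths are in mm, angles in rad, forces in N, time in s.
With the tool pointing down it reaches from about 275 to 1000 mm from the base axis. Payload 8.4 kg.
Tool frame: the origin (TCP) lies midway between the tips of the shut fingers; the grasp point (between the pads) lies behind it (r.pinch_z is the z of the grasp point in the tool frame, in mm); z points along the fingers, y is the direction in which the jaws open and shut (so a half turn about z gives the same grasp; the last joint's range is limited). The gripper opens to 85 mm and grips with 20 to 120 N. Pads are 22 mm wide; open, the fingers measure 114 mm over their backs; the gripper's body (76 mm by 85 mm) begins 54 mm behind the grasp point. The pads swing forward as they close: fully open they stand 13 mm farther back than shut.
Start: joints at [-0.002, 0.353, 1.633, -0, 1.155, -0.002], TCP at [625.002, -0, 231.281] pointing down, gripper open.
Joint ranges: [-2.63, 2.63], [-0.92, 2.1], [0.06, 2.66], [-1.3, 4.44], [0, 2.69], [-3.02, 3.02]. Speed limits (rad/s): [2.22, 2.22, 2.79, 3.14, 3.14, 3.14].

## Interface

Orientations are given as [roll, pitch, yaw] about the fixed x, y, z axes, in that order (R = Rz(yaw) Ry(pitch) Rx(roll)).
In Python, from rig import r, optics, ticket gives the robot as it stands.
- The arm moves only by the shell command python3 -m jog 'ROWS' [FORCE]. ROWS is text: rows parted by semicolons, each of 7 numbers parted by spaces: the closure in counts, from 0 (fully open) to 255 (shut), then the shift along the tool's x, y, z in mm, then the turn, a rotation vector about the tool's x, y, z in degrees. A call has 1 to 5 rows; each row shifts and turns the pose as measured when the row begins, along the tool's axes as they then stand; what a row does not reach is not made up. A row lasts 1/12 s, in which the tool goes at most 41.7 mm and 7.16 degrees, less where a joint would pass 70% of its speed; a pose out of reach is approached as far as the arm can. A call with a gripper value outside its range is refused whole. The fingers move at their own pace and stop on an object; FORCE is the grip in N (left out, the last holds). Time passes only in rows, so rows that do not move let the fingers close. It gives the time, the measured TCP pose, the force and the opening at its end, in the units of the state.
- r.sense(): the state, without advancing time (a new reading comes with each control period).
- optics.grab_frame(name): name is "scene" or "side" or "wrist"; returns the picture (420x560x3 uint8, red, green, blue); there is no depth.
- optics.camera_info(name): a dict with "fx", "fy", "cx", "cy" (pixels), "world_from_camera" (4x4, takes a point from camera to world coordinates). Camera axes: x right, y down, z forward; pixel columns grow to the right and rows downward; lengths in mm; the calibration is good to about 2 mm. The wrist camera is an equidistant fisheye: a pixel r from the principal point sees the ray r / f radians off the axis. A picture is of the moment at which its call begins: read the wrist's pose just before it. camera_info takes no time and is no camera call; for the wrist camera it gives the pose at the moment of the call.
- ticket.sign_off(): hands the job in, once; it reports no verdict.
The state is a dict: "clock": time; "qpos": joint angles; "qvel": joint speeds; "joint_efforts": joint torques, N m; "eef_pos": TCP position; "tcp_rot": TCP orientation; "contact_force": force on the tool from outside, world axes, zero at the start; "wrist_torque": the same for the moment, N m; "opening": opening from 0.0 (shut) to 1.0 (fully open).
Only numpy, scipy, OpenCV 4.12 (cv2) and the standard library are available. Lean on these libraries where they do the work, as an engineer would, in place of code of your own. Each camera call takes 0.05 s, during which the arm holds its last target.

## Task

Two cast bars have been glued face to face and lie in the gluing jig. Swing the jig's hinged strap down flat over them, then take the locking pin (the one with the straight cylindrical grip) from the wooden stand and push it down through the eye at the strap's end into the hole of the post, fully home, so that its collar rests on the strap. Let go of it, leave the ball-headed pin in the stand, and do not move or knock over the things standing around.

Things in the scene. Friction and masses are not known exactly. Their poses are not given: they have to be found in the camera images.
- strap (a joint): Hinge angle of the jig's strap, a steel bar 30 mm wide, 10 mm thick and about 170 mm long: 0 = closed (level, its rubber pad on the glued bars), grows as its free end lifts, starts 0.7 to 1.1. The hinge is stiff: the strap stays where it is left and does not spring back; about 1 to 4 N of push, 110 mm from the hinge, moves it. When closed its flat top is 82 mm above the worktop.
- jig_middle (a point): Middle of the jig, 77 mm above the worktop (mid-thickness of the closed strap), exactly half-way between the strap's level hinge axis (75 mm to its -y side, 77 mm high) and the post hole (75 mm to its +y side). y points level along the closed strap to the post. The jig (ply base 94 x 208 x 14 mm) is screwed down; its steel hinge cheeks stand 88 mm high and 56 mm wide over all.
- strap_eye (a point): Centre of the round eye (through hole about 17.5 mm in diameter, edges chamfered 2 mm) near the strap's free end, on the strap's upper face, 150 mm along the strap from the hinge axis. z points out of the upper face. The strap is 36 mm wide there and ends 22 mm beyond the eye.
- post_hole (a point): Centre of the mouth of the vertical hole (about 17 mm in diameter, 54 mm deep) in the top of the jig's fixed aluminium post (44 x 44 mm), 72 mm above the worktop and 150 mm from the hinge. With the strap closed its 10 mm thick eye lies right on this mouth, coaxial. z is up.
- locking_pin_grip (a point): The loose steel locking pin (about 80 to 170 g): centre of its straight cylindrical grip, 24 mm in diameter, 44 mm tall, with dark rings. Below the grip a collar 30 mm in diameter, 6 mm thick, then a shank 14 mm in diameter, 60 mm long with a chamfered end. Whole pin 110 mm; this point is 22 mm under its top and 88 mm above its lower end. It stands upright in one of the two holes of the wooden stand, collar on the stand's top. z runs along the pin, up.
- locking_pin_tip (a point): Centre of the lower end of the locking pin's shank, 88 mm below the grip's centre. Fully home it lies 50 mm below the mouth of the post's hole. Between the stand and the jig a carton with a paper cup (190 mm high) and a plaster form with an amber block (220 mm) stand on the bench, and behind them, from about 0.62 m ahead of the robot, a tall rack: cross above them and nearer the robot than the rack.
- ball_pin_head (a point): Centre of the black ball (34 mm in diameter) on the other, shorter pin, which stands in the stand's other hole, 60 mm from the locking pin, and stays there. The stand is a fixed wooden block 54 x 120 x 66 mm whose two holes lie along its length; either pin may be in either hole.
- powder_jar: White powder jar with orange lid, 86 mm across, 123 mm tall, a bystander between the stand and the rack; origin at the centre of its underside.
- mixing_cup: Empty grey-white mixing cup, 79 mm across, 88 mm tall, a bystander behind the stand; origin at the centre of its underside.
- marker: Black marker, 130 mm long, lying near the edge of the bench before the stand; origin at the centre of its underside.
- spirit_bottle: White spirit bottle with blue label band, 62 mm across, 159 mm tall, a bystander to the right of the jig; origin at the centre of its underside.

How it is judged:
By the outcome, as a careful person would: the job done as asked, in the order asked, and still so for the second after the job is handed in, with the robot touching nothing.
It also fails if it takes over 67 s, if anything falls off the work surface, if the arm or the gripper's body presses on something with over 40 N, if the wrist force passes 120 N, or if a joint passes its speed limit or range.

## Working session

There is one attempt and no reset: what is moved stays moved. The work goes in short steps, Python scripts to look and compute and a shell command to move; the robot and the scene stay as the last step left them, time stands still between calls to the robot, and variables do not carry over. Pictures are saved under pics/ and viewed, and the job is handed in when it is done.

```bash
ls; mkdir -p pics
python3 - <<'E'
from rig import r, optics, ticket
import cv2,numpy as np
print(r.sense(), r.pinch_z)
for n in ["scene","side","wrist"]:
    i=optics.camera_info(n); print(n,{k:(np.round(v,3).tolist() if not np.isscalar(v) else v) for k,v in i.items()})
    cv2.imwrite(f"pics/{n}0.png",optics.grab_frame(n)[:,:,::-1])
E
```

```text
pics
{'clock': 0.0, 'qpos': array([-2.39576405e-03,  3.53629471e-01,  1.63412595e+00,  2.16427708e-05,
        1.15520605e+00, -2.43786022e-03]), 'qvel': array([ 0.00225855,  0.00073311, -0.0001408 ,  0.00086033, -0.00110257,
       -0.00165302]), 'joint_efforts': array([-2.03471049e-03, -6.05236173e+01, -3.42063046e+01, -2.62302356e-04,
        9.48130677e-03,  3.61521288e-06]), 'eef_pos': array([6.24527821e+02, 1.05657928e-02, 2.30576851e+02]), 'tcp_rot': array([-3.14022389e+00, -2.31254377e-05,  1.57082966e+00]), 'contact_force': array([ 0.00080073, -0.37478079,  0.58697103]), 'wrist_torque': array([0.03721056, 0.01119461, 0.02487744]), 'opening': 0.9990057697032565} -18.700000000000003
scene {'fx': 470.84194240086214, 'fy': 470.84194240086214, 'cx': 279.31873701180825, 'cy': 205.53779259744144, 'world_from_camera': [[0.683, -0.428, 0.592, -390.004], [-0.731, -0.382, 0.566, -1033.205], [-0.016, -0.819, -0.574, 943.365], [0.0, 0.0, 0.0, 1.0]]}
side {'fx': 479.824774551432, 'fy': 479.824774551432, 'cx': 281.82351298823545, 'cy': 208.2500160839271, 'world_from_camera': [[-0.806, -0.223, 0.548, -251.825], [-0.592, 0.326, -0.737, 849.916], [-0.014, -0.919, -0.394, 655.533], [0.0, 0.0, 0.0, 1.0]]}
wrist {'fx': 325.19226210127806, 'fy': 325.19226210127806, 'cx': 277.96871634009295, 'cy': 204.03854116140838, 'world_from_camera': [[1.0, 0.0, -0.001, 624.206], [-0.0, -0.956, -0.294, 76.118], [-0.001, 0.294, -0.956, 372.906], [0.0, 0.0, 0.0, 1.0]]}
```

View pics/scene0.png

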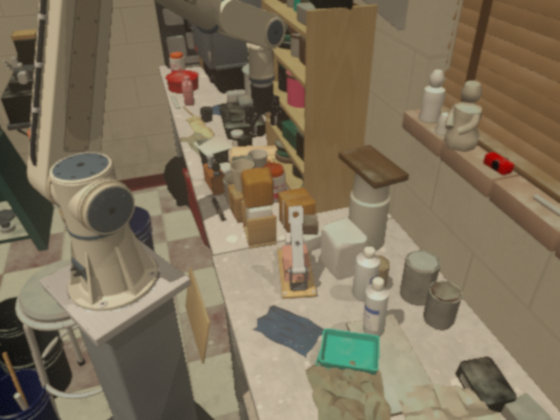

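View pics/side0.png

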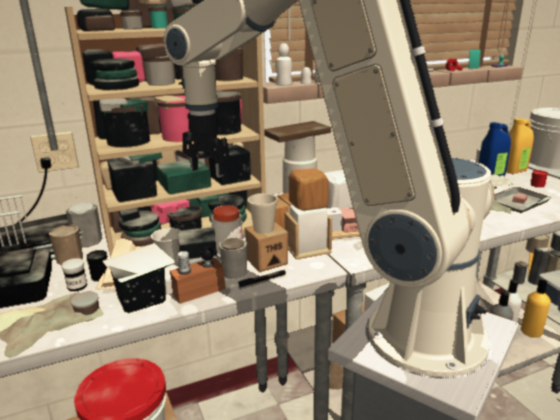

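View pics/wrist0.png

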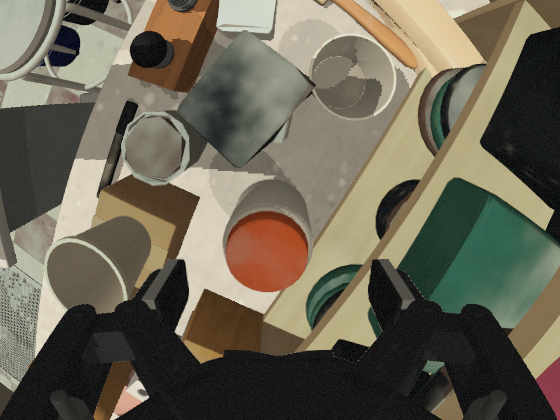

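```bash
cat > h.py <<'E'
from rig import r, optics, ticket
import cv2,numpy as np
def ray(n,u,v,info=None):
    i=info or optics.camera_info(n); T=np.array(i["world_from_camera"])
    x=(u-i["cx"])/i["fx"]; y=(v-i["cy"])/i["fy"]
    if n=="wrist":
        th=np.hypot(x,y); d=np.array([x/th*np.sin(th),y/th*np.sin(th),np.cos(th)]) if th>1e-9 else np.array([0,0,1.])
    else: d=np.array([x,y,1.]); d/=np.linalg.norm(d)
    return T[:3,3],T[:3,:3]@d
def plane(n,u,v,z,info=None):
    o,d=ray(n,u,v,info); return o+d*(z-o[2])/d[2]
def tri(*rs):
    A=np.zeros((3,3));b=np.zeros(3)
    for o,d in rs:
        P=np.eye(3)-np.outer(d,d);A+=P;b+=P@o
    p=np.linalg.solve(A,b); return p,[float(np.linalg.norm((np.eye(3)-np.outer(d,d))@(p-o))) for o,d in rs]
def proj(n,p,info=None):
    i=info or optics.camera_info(n); T=np.linalg.inv(np.array(i["world_from_camera"])); c=T[:3,:3]@np.asarray(p,float)+T[:3,3]
    if n=="wrist":
        rr=np.hypot(c[0],c[1]);th=np.arctan2(rr,c[2]);return i["cx"]+i["fx"]*th*c[0]/rr,i["cy"]+i["fy"]*th*c[1]/rr
    return i["cx"]+i["fx"]*c[0]/c[2],i["cy"]+i["fy"]*c[1]/c[2]
def crop(src,dst,u0,v0,u1,v1,k):
    a=cv2.imread(src)[v0:v1,u0:u1]; cv2.imwrite(dst,cv2.resize(a,None,fx=k,fy=k,interpolation=cv2.INTER_CUBIC))
E
python3 - <<'E'
from h import *
crop("pics/scene0.png","pics/s_jig.png",220,190,360,310,5)
crop("pics/scene0.png","pics/s_stand.png",170,100,310,220,5)
crop("pics/side0.png","pics/d_stand.png",110,180,350,320,3)
E
```

```text
(no output)
```

View pics/s_jig.png

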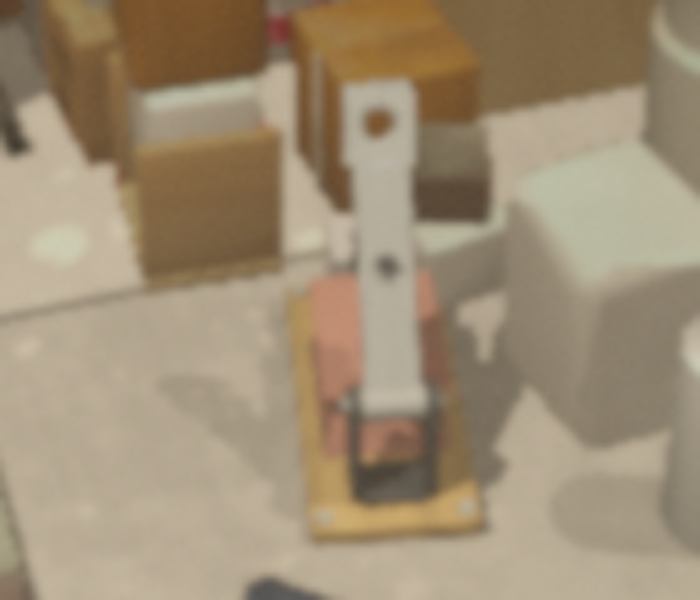

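View pics/s_stand.png

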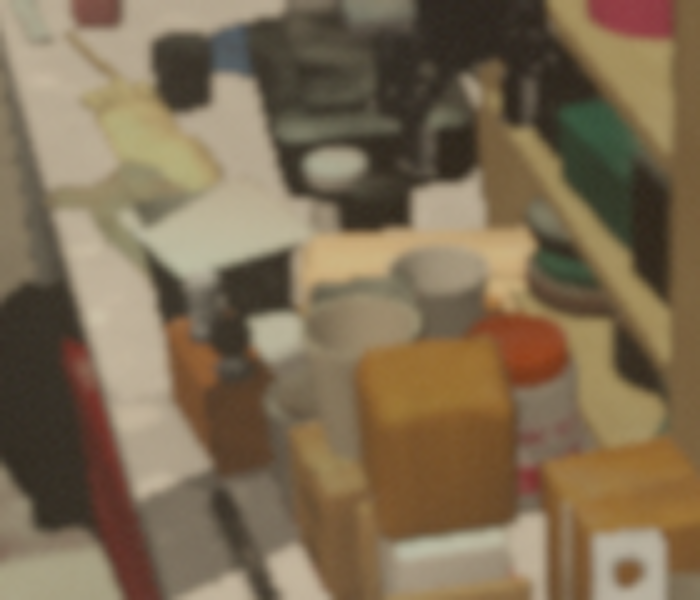

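View pics/d_stand.png

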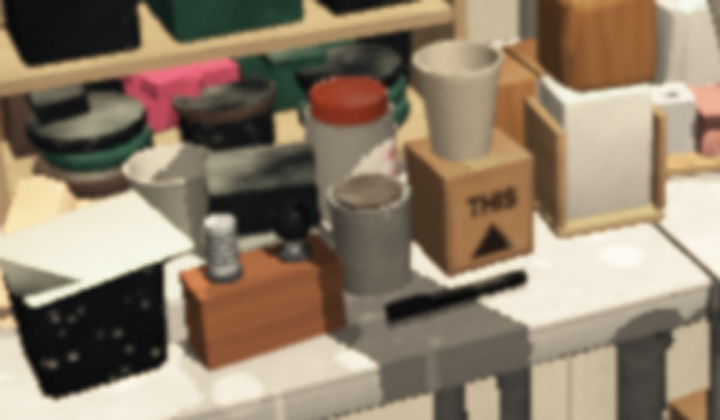

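Run:
```python
from h import *
np.set_printoptions(precision=1,suppress=True)
S=lambda a,b:(220+a/5,190+b/5); K=lambda a,b:(170+a/5,100+b/5); D=lambda a,b:(110+a/3,180+b/3)
for nm,s in dict(BL=(313,532),BR=(485,522),TL=(290,292)).items(): print(nm,plane("scene",*S(*s),14))
print("bolt ends", plane("scene",*S(340,400),77),plane("scene",*S(440,400),77))
print("pin top",plane("scene",*K(204,277),116),plane("side",*D(221,219),116),tri(ray("scene",*K(204,277)),ray("side",*D(221,219))))
print("pin grip c",tri(ray("scene",*K(203,305)),ray("side",*D(222,243))))
print("ball",plane("wrist",149,49,95),tri(ray("scene",*K(232,330)),ray("side",*D(293,225)),ray("wrist",149,49)))
print("pin wrist",plane("wrist",183,0,116))
eye=ray("scene",*S(378,122)); hole=ray("scene",*S(388,266))
print(eye,hole)
```

```text
BL [ 263.  -414.5   14. ]
BR [ 330.9 -478.5   14. ]
TL [ 400.3 -268.6   14. ]
bolt ends [ 299.5 -401.5   77. ] [ 335.4 -441.3   77. ]
pin top [530.1 185.3 116. ] [530.9 187.3 116. ] (array([531.3, 186.8, 115.3]), [0.34152484186851306, 0.3415248418685457])
pin grip c (array([529.9, 188.7,  93.6]), [1.9216798438243567, 1.921679843824246])
ball [510.3 133.6  95. ] (array([509.8, 134. ,  96.2]), [3.505315721766057, 3.4868799622137145, 1.0385181171947164])
pin wrist [547.6 168.8 116. ]
(array([ -390. , -1033.2,   943.4]), array([ 0.6,  0.5, -0.6])) (array([ -390. , -1033.2,   943.4]), array([ 0.6,  0.5, -0.6]))
```

```bash
cat >> h.py <<'E'
from scipy.spatial.transform import Rotation as Ro
def to(p,yaw=None):
    """remaining move in tool axes; yaw: tool pointing down, [pi,0,yaw]"""
    s=r.sense(); R=Ro.from_euler('xyz',s["tcp_rot"]); d=R.inv().apply(np.array(p)-s["eef_pos"])
    out="d_tool %s"%np.round(d,1)
    if yaw is not None: out+=" turn %s"%np.round(np.degrees((R.inv()*Ro.from_euler('xyz',[np.pi,0,yaw])).as_rotvec()),2)
    print(round(s["clock"],2),"pos",np.round(s["eef_pos"],1),out)
E
python3 -m jog '255 0 0 -40 0 0 0;255 -20 0 -30 0 0 -7;255 -30 -20 -20 0 0 7;255 0 0 0 0 0 0'; python3 -c "
from h import *
to([350,-340,340],np.radians(46.5))"
```

```text
clock: 0.48
eef_pos: [606.5, -52.5, 320.4]
tcp_rot: [-3.132, 0.0, 1.585]
contact_force: [1.1, -0.3, 1.0]
opening: 0.456
0.48 pos [606.5 -52.5 320.4] d_tool [-283.8 -260.8  -17.1] turn [-0.49  0.22 44.32]
```

```bash
python3 -m jog '255 -28 -27 -5 0 0 0;255 -28 -27 -5 0 0 0;255 -28 -27 -5 0 0 0;255 -28 -27 -5 0 0 0;255 -28 -27 0 0 0 0' >/dev/null;  python3 -m jog '255 -28 -27 0 0 0 0;255 -28 -27 0 0 0 0;255 -28 -27 0 0 0 0;255 -28 -27 0 0 0 0;255 -28 -17 0 0 0 0'; python3 -m jog '255 0 0 0 0 0 7;255 0 0 0 0 0 7;255 0 0 0 0 0 7;255 0 0 0 0 0 7;255 0 0 0 0 0 7';python3 -c "
from h import *
to([350,-340,340],np.radians(46.5))"
```

```text
clock: 1.32
eef_pos: [342.3, -340.1, 340.5]
tcp_rot: [-3.135, -0.001, 1.587]
contact_force: [1.0, 0.2, 0.3]
opening: 0.001
clock: 1.73
eef_pos: [336.1, -345.6, 338.5]
tcp_rot: [-3.133, 0.004, 0.963]
contact_force: [-0.3, 0.1, -0.1]
opening: 0.0
1.73 pos [ 336.1 -345.6  338.5] d_tool [12.6  8.2 -1.6] turn [-0.46  0.29  8.66]
```

```bash
python3 -m jog '255 6 4 -1 -0.4 0.3 5;255 6 4 0 0 0 4; 255 0 0 0 0 0 0';python3 - <<'E'
from h import *
to([350,-340,340],np.radians(46.5))
import pickle
i=optics.camera_info("wrist");im=optics.grab_frame("wrist")
pickle.dump(i,open("w1.pkl","wb"));cv2.imwrite("pics/wrist1.png",im[:,:,::-1])
im=optics.grab_frame("side");cv2.imwrite("pics/side1.png",im[:,:,::-1])
E
```

```text
clock: 1.98
eef_pos: [349.4, -340.5, 338.1]
tcp_rot: [-3.139, -0.001, 0.788]
contact_force: [-0.1, -0.3, 0.7]
opening: -0.002
1.98 pos [ 349.4 -340.5  338.1] d_tool [ 0.8  0.1 -1.9] turn [-0.17 -0.04 -1.37]
```

View pics/wrist1.png

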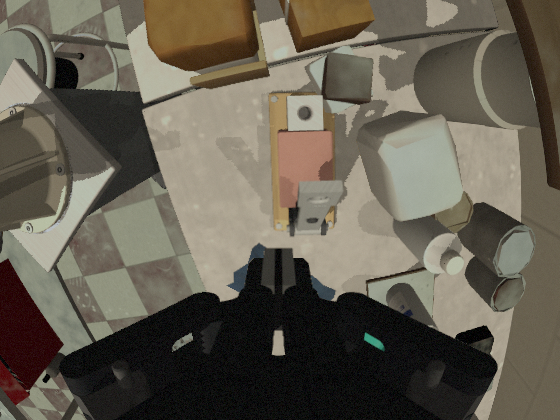

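View pics/side1.png

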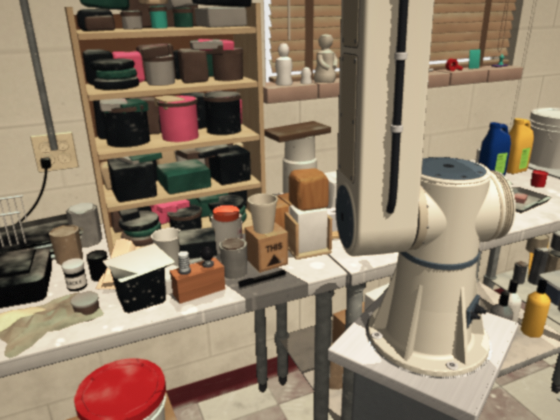

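Run:
```python
from h import *
crop("pics/wrist1.png","pics/w1c.png",240,70,380,270,3)
crop("pics/side1.png","pics/d1c.png",150,230,300,310,5)
```

```text
(no output)
```

View pics/w1c.png

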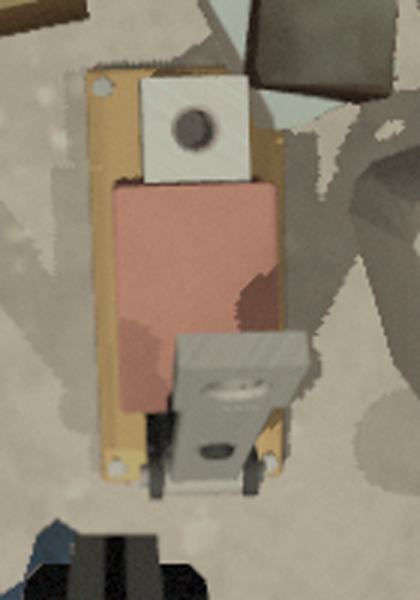

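View pics/d1c.png

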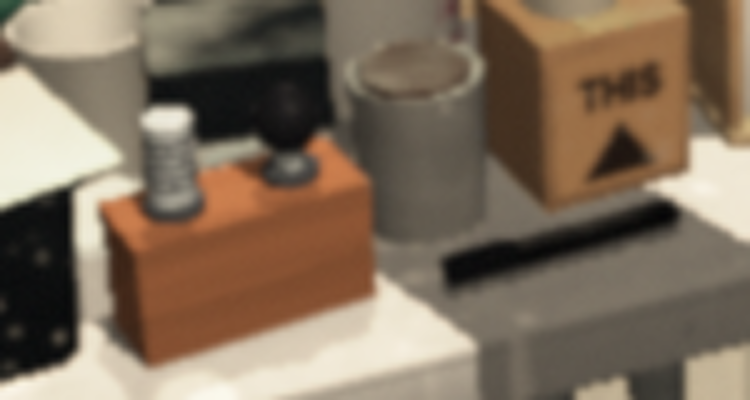

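Run:
```python
from h import *
import pickle
np.set_printoptions(precision=1,suppress=True)
i=pickle.load(open("w1.pkl","rb"))
W=lambda a,b:(240+a/3,70+b/3)
h=plane("wrist",*W(195,129),72,i);print("hole",h)
c=[plane("wrist",*W(*q),72,i) for q in [(142,76),(250,76),(248,184),(142,182)]];print("post corners",np.array(c),np.mean(c,0))
b=[plane("wrist",*W(*q),14,i) for q in [(88,68),(104,480),(282,474)]];print("base",np.array(b))
hg=[plane("wrist",*W(*q),77,i) for q in [(146,478),(262,474)]];print("hinge",np.array(hg),np.mean(hg,0))
S=lambda a,b:(220+a/5,190+b/5)
e=tri(ray("wrist",*W(236,387),i),ray("scene",*S(378,122)));print("eye",e)
print("strapend",tri(ray("wrist",*W(176,335),i),ray("scene",*S(343,84))),tri(ray("wrist",*W(308,333),i),ray("scene",*S(415,80))))
print("midhole",tri(ray("wrist",*W(216,452),i),ray("scene",*S(388,266))))
H=np.mean(hg,0);u=(h-H)[:2];print(np.linalg.norm(u),np.degrees(np.arctan2(u[1],u[0])))
print("hole scene", )
D=lambda a,b:(150+a/5,230+b/5)
K=lambda a,b:(170+a/5,100+b/5)
print("pin top",plane("side",*D(166,116),116),"collar bot",plane("side",*D(175,206),69),plane("side",*D(171,165),94))
print("ball",tri(ray("scene",*K(232,330)),ray("side",*D(286,118))))
```

```text
hole [ 420.  -314.4   72. ]
post corners [[ 419.9 -283.3   72. ]
 [ 452.2 -314.3   72. ]
 [ 419.9 -346.5   72. ]
 [ 388.7 -314.9   72. ]] [ 420.2 -314.7   72. ]
base [[ 407.2 -262.2   14. ]
 [ 266.9 -413.1   14. ]
 [ 334.3 -475.9   14. ]]
hinge [[ 299.  -408.5   77. ]
 [ 337.  -443.9   77. ]] [ 318.  -426.2   77. ]
eye (array([ 370.2, -366.9,  206.5]), [0.9108825017282726, 0.9108825017282307])
strapend (array([ 370.3, -341. ,  218.8]), [0.3397554085740294, 0.33975540857395553]) (array([ 397.7, -367.1,  219.1]), [0.514848040507344, 0.5148480405075753])
midhole (array([ 341.2, -399.2,  143.1]), [0.33196894283496936, 0.331968942834849])
151.31628546785274 47.61808619145507
hole scene
pin top [531.1 188.7 116. ] collar bot [528.9 191.   69. ] [525.1 193.9  94. ]
ball (array([509.6, 133.9,  98.6]), [1.6879350959625326, 1.6879350959625505])
```

```bash
cat >> h.py <<'E'
J=np.radians(47); U=np.array([np.cos(J),np.sin(J),0]); HOLE=np.array([420.,-314.5,72]); HG=HOLE-150*U; HG[2]=0; N=np.array([np.sin(J),-np.cos(J),0])
def jg(h,z,n=0): to(HG+U*h+N*n+np.array([0,0,z]),J)
E
python3 -c "
from h import *
jg(22,190)"
```

```text
2.08 pos [ 348.7 -340.6  338.1] d_tool [-59.4  36.4 148. ] turn [-0.2  -0.01 -1.51]
```

```bash
python3 -m jog '255 -30 18 0 0 0 -1.5;255 -30 18 10 0 0 0;255 0 0 34 0 0 0;255 0 0 35 0 0 0; 255 0 0 20 0 0 0';python3 -c "
from h import *
jg(22,190)
jg(49,176)"
```

```text
clock: 2.5
eef_pos: [334.0, -414.4, 241.2]
tcp_rot: [3.133, 0.002, 0.838]
contact_force: [-0.5, 0.7, -0.8]
opening: 0.001
2.5 pos [ 334.  -414.4  241.2] d_tool [ 3.9 -5.7 51.2] turn [0.48 0.12 1.01]
2.5 pos [ 334.  -414.4  241.2] d_tool [30.9 -5.3 65.1] turn [0.48 0.12 1.01]
```

```bash
python3 -m jog '255 2 -3 25 0.4 0 1;255 2 -2 20 0 0 0;255 5 0 7 0 0 0;255 8 0 3 0 0 0; 255 0 0 0 0 0 0';python3 -c "
from h import *
jg(49,176)
jg(67.5,163)"
```

```text
clock: 2.92
eef_pos: [338.7, -396.4, 178.9]
tcp_rot: [-3.134, 0.001, 0.828]
contact_force: [-1.0, 0.1, 0.9]
opening: -0.0
2.92 pos [ 338.7 -396.4  178.9] d_tool [14.3  3.7  2.8] turn [-0.42  0.09  0.46]
2.92 pos [ 338.7 -396.4  178.9] d_tool [32.9  4.  15.8] turn [-0.42  0.09  0.46]
```

```bash
python3 -m jog '255 7 2 1 -0.4 0 0.4;255 7 2 2 0 0 0;255 6 0 4 0 0 0;255 6 0 4 0 0 0; 255 6 0 4 0 0 0';python3 -c "
from h import *
jg(67.5,163)
jg(83,146)"
```

```text
clock: 3.33
eef_pos: [367.7, -376.7, 167.9]
tcp_rot: [3.133, 0.004, 0.824]
contact_force: [-1.7, -1.0, 0.2]
opening: 0.003
3.33 pos [ 367.7 -376.7  167.9] d_tool [-1.3 -4.2  4.9] turn [0.5  0.21 0.19]
3.33 pos [ 367.7 -376.7  167.9] d_tool [14.2 -4.3 21.8] turn [0.5  0.21 0.19]
```

```bash
python3 -m jog '255 3 -2 6 0.4 0.2 0;255 4 -1 6 0 0 0;255 4 0 6 0 0 0;255 4 0 6 0 0 0; 255 3 0 6 0 0 0';python3 -c "
from h import *
jg(95,126.4)
jg(102.7,104.7)"
```

```text
clock: 3.75
eef_pos: [381.2, -359.9, 136.5]
tcp_rot: [3.136, -0.001, 0.824]
contact_force: [0.2, 0.5, 1.5]
opening: -0.001
3.75 pos [ 381.2 -359.9  136.5] d_tool [ 4.6 -2.6 10.1] turn [ 0.3  -0.08  0.24]
3.75 pos [ 381.2 -359.9  136.5] d_tool [12.3 -2.7 31.8] turn [ 0.3  -0.08  0.24]
```

```bash
python3 -m jog '255 2 -1 6 0.3 0 0;255 3 -1 6 0 0 0;255 3 0 6 0 0 0;255 3 0 6 0 0 0; 255 2 0 6 0 0 0';python3 -c "
from h import *
jg(106,82)";python3 - <<'E'
from h import *
im=optics.grab_frame("scene");cv2.imwrite("pics/s2.png",im[:,:,::-1])
crop("pics/s2.png","pics/s2c.png",220,190,360,310,5)
E
```

```text
clock: 4.17
eef_pos: [389.2, -348.1, 102.6]
tcp_rot: [-3.141, -0.001, 0.825]
contact_force: [0.1, -2.1, 1.4]
opening: -0.001
4.17 pos [ 389.2 -348.1  102.6] d_tool [ 1.6 -0.4 20.6] turn [-0.05 -0.04  0.25]
```

View pics/s2c.png

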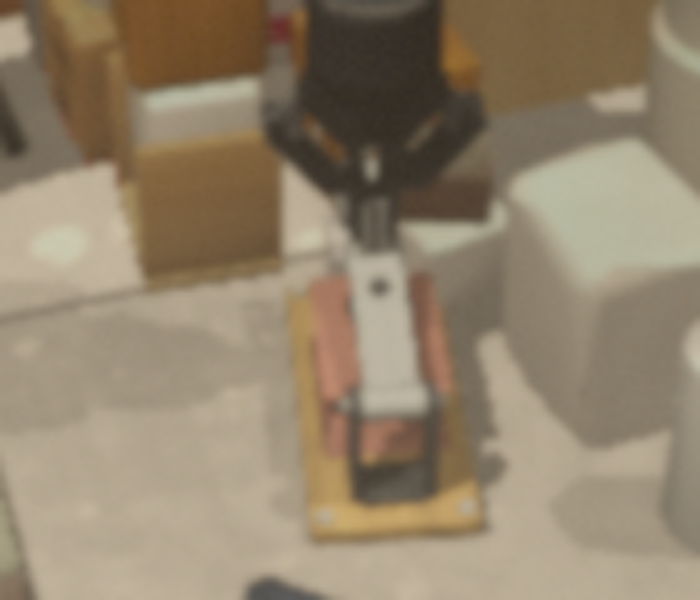

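Strap following the fingers. Continue down slowly.

```bash
python3 -m jog '255 1 0 5 0 0 0;255 1 0 5 0 0 0;255 0 0 4 0 0 0;255 0 0 3 0 0 0; 255 0 0 2 0 0 0';python3 -m jog '255 0 0 2 0 0 0;255 0 0 2 0 0 0;255 0 0 2 0 0 0'
```

```text
clock: 4.63
eef_pos: [390.7, -345.5, 81.5]
tcp_rot: [-3.139, -0.002, 0.824]
contact_force: [-10.2, 7.0, 49.7]
opening: 0.003
clock: 4.88
eef_pos: [390.6, -345.5, 81.7]
tcp_rot: [-3.138, -0.002, 0.824]
contact_force: [-5.9, 5.8, 27.6]
opening: -0.002
```

```bash
python3 -m jog '255 0 0 -8 0 0 0;255 -10 0 -25 0 0 0;255 -20 0 -36 0 0 0;255 -20 0 -36 0 0 0;255 -20 0 -36 0 0 0';python3 -m jog '0 -10 0 -36 0 0 0;0 0 0 -36 0 0 0;0 0 0 -30 0 0 0;0 0 0 0 0 0 0';python3 - <<'E'
from h import *
import pickle
i=optics.camera_info("wrist");im=optics.grab_frame("wrist")
pickle.dump(i,open("w2.pkl","wb"));cv2.imwrite("pics/w2.png",im[:,:,::-1])
print(r.sense()["eef_pos"],[np.round(proj("wrist",p,i)) for p in (HOLE+[0,0,10],HG+[0,0,77])])
E
```

```text
clock: 5.3
eef_pos: [339.7, -392.9, 220.9]
tcp_rot: [-3.123, -0.003, 0.828]
contact_force: [0.7, -0.8, -1.4]
opening: 0.0
clock: 5.63
eef_pos: [331.4, -406.3, 335.2]
tcp_rot: [-3.132, -0.001, 0.824]
contact_force: [0.4, -1.2, 0.1]
opening: 0.565
[ 330.93997086 -405.61117114  332.7209948 ] [array([283.,  65.]), array([282., 185.])]
```

View pics/w2.png

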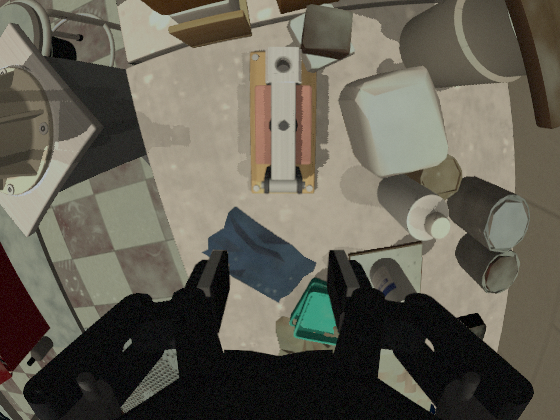

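Run:
```python
from h import *
import pickle
np.set_printoptions(precision=1,suppress=True)
i=pickle.load(open("w2.pkl","rb"))
g=cv2.cvtColor(cv2.imread("pics/w2.png"),cv2.COLOR_BGR2GRAY)
k=g[50:82,266:302]
for t in (90,105,120):
    n,l,s,c=cv2.connectedComponentsWithStats((k<t).astype(np.uint8))
    for j in range(1,n):
        if 30<s[j][4]<400: p=c[j]+[266,50]; print(t,s[j],p,plane("wrist",*p,82,i),plane("wrist",*p,75,i))
crop("pics/w2.png","pics/w2c.png",240,40,330,200,4)
```

```text
90 [ 11   9  13  12 119] [282.5  64.8] [ 419.3 -314.3   82. ] [ 420.  -313.6   75. ]
105 [ 10   8  14  14 148] [282.5  64.8] [ 419.3 -314.2   82. ] [ 419.9 -313.5   75. ]
120 [33  0  3 20 54] [300.   59.2] [ 439.4 -323.1   82. ] [ 440.4 -322.6   75. ]
120 [  9   8  16  15 175] [282.3  64.6] [ 419.4 -313.8   82. ] [ 420.  -313.2   75. ]
```

View pics/w2c.png

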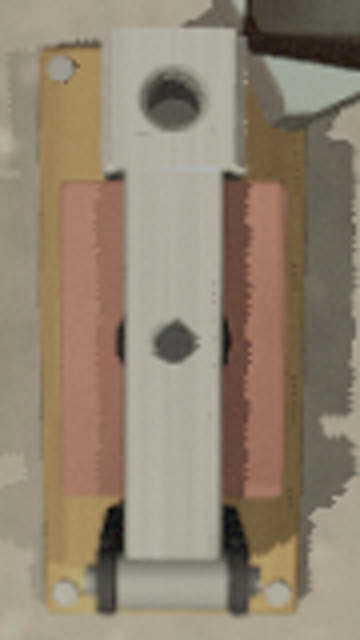

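```bash
python3 -c "
from h import *
to([500,110,345],np.radians(69))"
python3 -m jog '60 28 -15 -3 0 0 0;60 28 -15 -3 0 0 0;60 28 -15 -3 0 0 0;60 28 -15 0 0 0 0;60 28 -15 0 0 0 0' ;python3 -c "
from h import *
to([500,110,345],np.radians(69))"
```

```text
5.68 pos [ 330.9 -405.6  332.7] d_tool [ 493.2 -226.3   -9.1] turn [ -0.64  -0.19 -21.79]
clock: 6.1
eef_pos: [369.2, -250.3, 337.2]
tcp_rot: [-3.125, 0.001, 0.816]
contact_force: [0.3, 0.3, -0.4]
opening: 0.768
6.1 pos [ 369.2 -250.3  337.2] d_tool [ 352.1 -151.7   -5.5] turn [ -0.96  -0.15 -22.24]
```

```bash
python3 -m jog '60 34 -15 -2 -0.5 0 -2;60 34 -15 -2 0 0 -2;60 35 -14 0 0 0 -2;60 35 -13 0 0 0 -2;60 35 -12 0 0 0 -2' ;python3 -c "
from h import *
to([500,110,345],np.radians(69))"
```

```text
clock: 6.52
eef_pos: [422.2, -63.4, 334.9]
tcp_rot: [-3.125, 0.001, 0.994]
contact_force: [0.2, -1.1, -0.4]
opening: 0.766
6.52 pos [422.2 -63.4 334.9] d_tool [187.8 -29.5  -9.8] turn [ -0.97  -0.03 -12.04]
```

```bash
python3 -m jog '60 36 -4 -4 -0.8 0 -3;60 36 -3 -4 0 0 -3;60 36 0 0 0 0 -3;60 36 2 0 0 0 -3;60 20 2 0 0 0 0' ;python3 -c "
from h import *
to([500,110,345],np.radians(69))"; python3 -m jog '60 0 0 0 0 0 0'
python3 - <<'E'
from h import *
import pickle
i=optics.camera_info("wrist");im=optics.grab_frame("wrist")
pickle.dump(i,open("w3.pkl","wb"));cv2.imwrite("pics/w3.png",im[:,:,::-1])
print(r.sense()["eef_pos"],proj("wrist",[530.5,187.5,116],i))
E
```

```text
clock: 6.93
eef_pos: [492.9, 95.7, 335.5]
tcp_rot: [-3.13, 0.003, 1.22]
contact_force: [-0.2, 0.1, 0.4]
opening: 0.766
6.93 pos [492.9  95.7 335.5] d_tool [15.8  1.7 -9.6] turn [-0.65  0.17  0.89]
clock: 7.02
eef_pos: [493.4, 99.0, 333.6]
tcp_rot: [-3.128, 0.003, 1.223]
contact_force: [-0.7, -0.4, 0.1]
opening: 0.763
[492.49350758  97.75689811 333.22885383] (np.float64(285.8619602411981), np.float64(88.42762439437696))
```

View pics/w3.png

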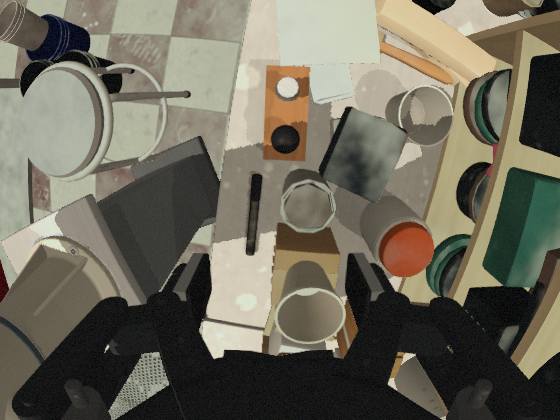

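Run:
```python
from h import *
import pickle
np.set_printoptions(precision=1,suppress=True)
i=pickle.load(open("w3.pkl","rb"))
im=cv2.imread("pics/w3.png");g=cv2.cvtColor(im,cv2.COLOR_BGR2GRAY)
k=g[72:103,270:306]
for t in (150,165,180,195):
    n,l,s,c=cv2.connectedComponentsWithStats((k>t).astype(np.uint8))
    for j in range(1,n):
        if 60<s[j][4]<900: p=c[j]+[270,72]; print(t,s[j],p,plane("wrist",*p,116,i))
print("ball",plane("wrist",285,139,95,i))
D=lambda a,b:(150+a/5,230+b/5)
print(tri(ray("wrist",381,65,i),ray("side",*D(122,158))))
print(tri(ray("wrist",280,62,i),ray("scene",207,155.5)))
crop("pics/w3.png","pics/w3c.png",240,0,400,180,4)
```

```text
150 [  7   4  22  22 353] [287.2  86.6] [532.6 188.9 116. ]
165 [  7   5  22  21 340] [287.3  86.6] [532.7 188.8 116. ]
180 [  7   5  21  20 324] [287.2  86.7] [532.5 188.8 116. ]
195 [  8   5  20  20 306] [287.3  86.8] [532.6 188.6 116. ]
ball [510.1 133.   95. ]
(array([640.1, 163.8,  51.6]), [28.093457573685633, 28.093457573685647])
(array([536.2, 218.6, 100.8]), [1.2735422595884145, 1.2735422595882566])
```

View pics/w3c.png

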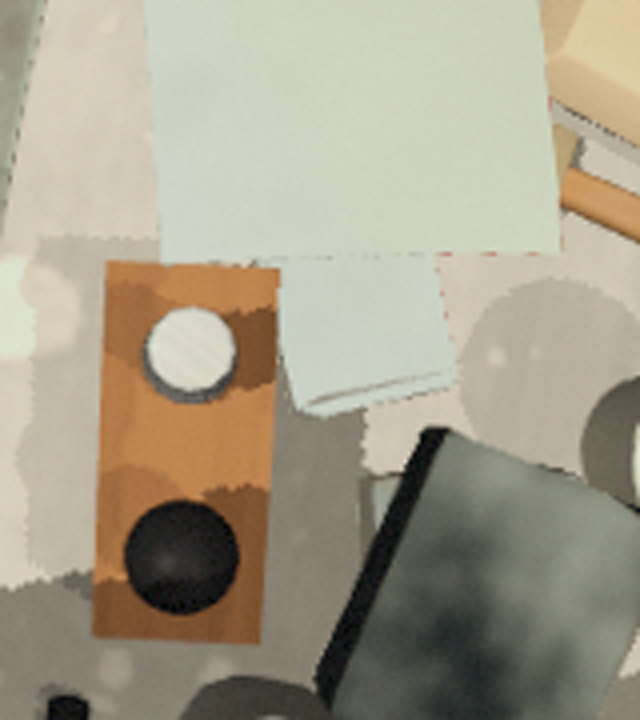

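```bash
python3 -c "
from h import *
to([532,188.5,135],np.radians(69))"
python3 -m jog '60 24 4 10 -0.8 0 0.5;60 24 3 34 0 0 0.5;60 24 2 38 0 0 0;60 18 0 38 0 0 0;60 4 0 38 0 0 0' ;python3 -c "
from h import *
to([532,188.5,135],np.radians(69))"
```

```text
7.07 pos [492.5  97.8 333.2] d_tool [ 99.6   9.1 197.7] turn [-0.82  0.25  1.09]
clock: 7.48
eef_pos: [536.6, 179.6, 176.5]
tcp_rot: [3.131, -0.0, 1.201]
contact_force: [0.1, 0.4, -1.1]
opening: 0.765
7.48 pos [536.6 179.6 176.5] d_tool [ 6.6 -7.9 41.4] turn [ 0.6  -0.02 -0.18]
```

```bash
python3 -m jog '60 4 -4 15 0.6 0 0;60 2 -3 15 0 0 0;60 0 0 8 0 0 0;60 0 0 0 0 0 0' ;python3 - <<'E'
from h import *
to([532,188.5,76],np.radians(69))
import pickle
i=optics.camera_info("wrist");im=optics.grab_frame("wrist")
cv2.imwrite("pics/w4.png",im[:,:,::-1])
im=optics.grab_frame("side");cv2.imwrite("pics/d4.png",im[:,:,::-1])
crop("pics/d4.png","pics/d4c.png",110,180,350,320,3)
E
```

```text
clock: 7.82
eef_pos: [523.5, 181.8, 124.7]
tcp_rot: [-3.127, 0.013, 1.199]
contact_force: [-0.3, -0.1, -0.7]
opening: 0.765
7.82 pos [523.5 181.8 124.7] d_tool [ 9.9  6.3 48.5] turn [-0.86  0.77 -0.28]
```

View pics/w4.png

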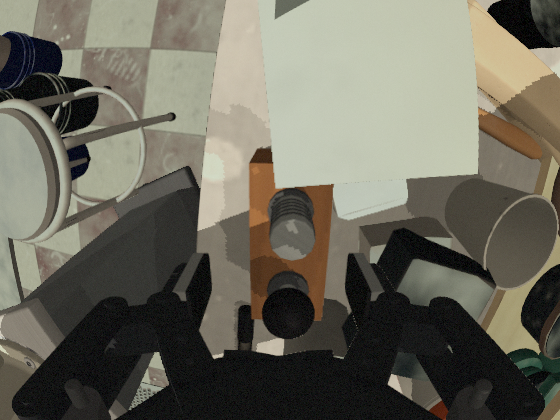

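View pics/d4c.png

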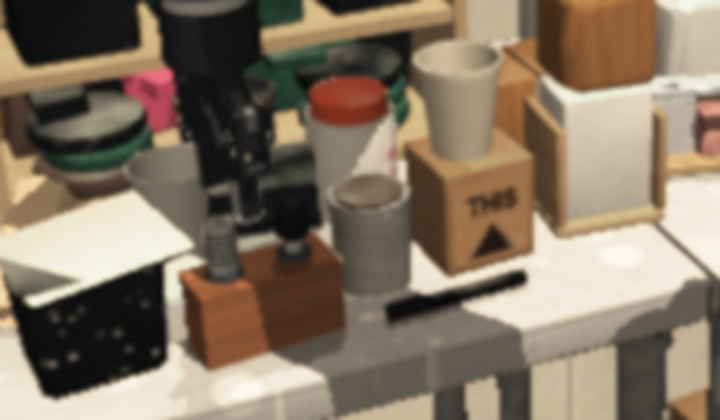

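```bash
python3 -m jog '60 5 3 0 -0.8 0.7 0;60 4 3 0 0 0 0;60 0 0 0 0 0 0' ;python3 -c "
from h import *
to([532,188.5,76],np.radians(69))"
```

```text
clock: 8.17
eef_pos: [536.7, 188.4, 130.3]
tcp_rot: [3.134, -0.006, 1.198]
contact_force: [0.9, 0.3, 0.6]
opening: 0.768
8.17 pos [536.7 188.4 130.3] d_tool [-1.9 -4.8 54.2] turn [ 0.41 -0.32 -0.39]
```

```bash
for k in 1 2 3; do python3 -m jog '60 0 0 0 0 0 0' |sed -n 2,3p; done;python3 -c "
from h import *
to([532,188.5,76],np.radians(69))"
```

```text
eef_pos: [537.6, 188.6, 131.3]
tcp_rot: [3.133, -0.007, 1.197]
eef_pos: [538.3, 188.8, 132.2]
tcp_rot: [3.132, -0.008, 1.198]
eef_pos: [538.6, 188.9, 132.8]
tcp_rot: [3.131, -0.009, 1.198]
8.42 pos [538.6 188.9 132.8] d_tool [-3.3 -6.6 56.7] turn [ 0.62 -0.49 -0.39]
```

```bash
python3 -m jog '60 -3 -5 0 0.6 -0.4 -0.3' |sed -n 2,3p; python3 -c "
from h import *
to([532,188.5,76],np.radians(69))";python3 -m jog '60 0 0 0 0 0 0' |sed -n 2,3p; python3 -c "
from h import *
to([532,188.5,76],np.radians(69))"
```

```text
eef_pos: [533.4, 188.1, 133.1]
tcp_rot: [3.14, -0.002, 1.203]
8.5 pos [533.4 188.1 133.1] d_tool [-0.2 -1.5 57.1] turn [ 0.07 -0.13 -0.08]
eef_pos: [532.5, 187.9, 133.2]
tcp_rot: [-3.141, -0.001, 1.203]
8.58 pos [532.5 187.9 133.2] d_tool [ 0.3 -0.7 57.2] turn [-0.01 -0.07 -0.05]
```

```bash
python3 -m jog '70 0 0 12 0 0 0;70 0 0 12 0 0 0' |sed -n 2,4p; python3 -c "
from h import *
to([532,188.5,76],np.radians(69))"
```

```text
eef_pos: [533.8, 188.5, 110.1]
tcp_rot: [3.139, -0.004, 1.204]
contact_force: [-0.4, -0.1, 1.2]
8.75 pos [533.8 188.5 110.1] d_tool [-0.8 -1.8 34.1] turn [ 0.17 -0.23 -0.03]
```

```bash
python3 -m jog '70 -1 -2 12 0 -0.2 0;70 0 0 12 0 0 0;70 0 0 8 0 0 0' |sed -n 2,4p; python3 -c "
from h import *
to([532,188.5,76],np.radians(69))
im=optics.grab_frame('side');cv2.imwrite('pics/d5.png',im[:,:,::-1])
crop('pics/d5.png','pics/d5c.png',150,200,260,300,6)
im=optics.grab_frame('wrist');cv2.imwrite('pics/w5.png',im[:,:,::-1])
crop('pics/w5.png','pics/w5c.png',180,130,420,360,3)"
```

```text
eef_pos: [530.4, 187.9, 73.1]
tcp_rot: [3.14, 0.001, 1.204]
contact_force: [-0.3, -0.9, 0.8]
9.0 pos [530.4 187.9  73.1] d_tool [ 1.1  1.3 -2.9] turn [ 0.08  0.05 -0.03]
```

View pics/d5c.png

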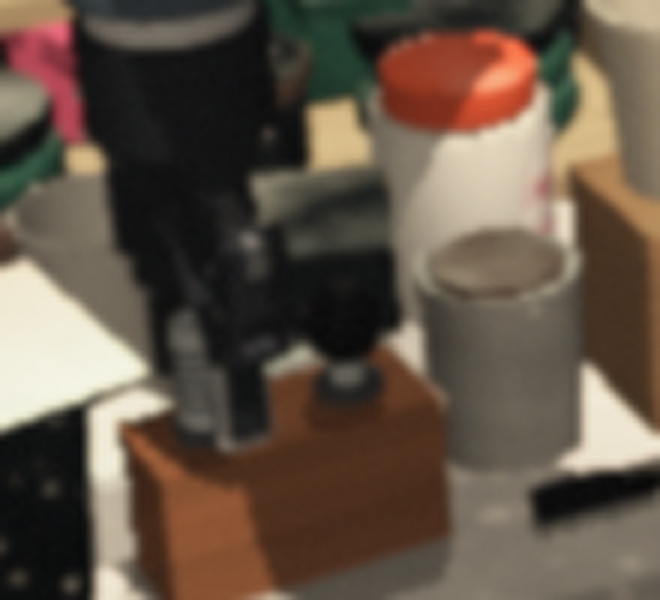

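View pics/w5c.png

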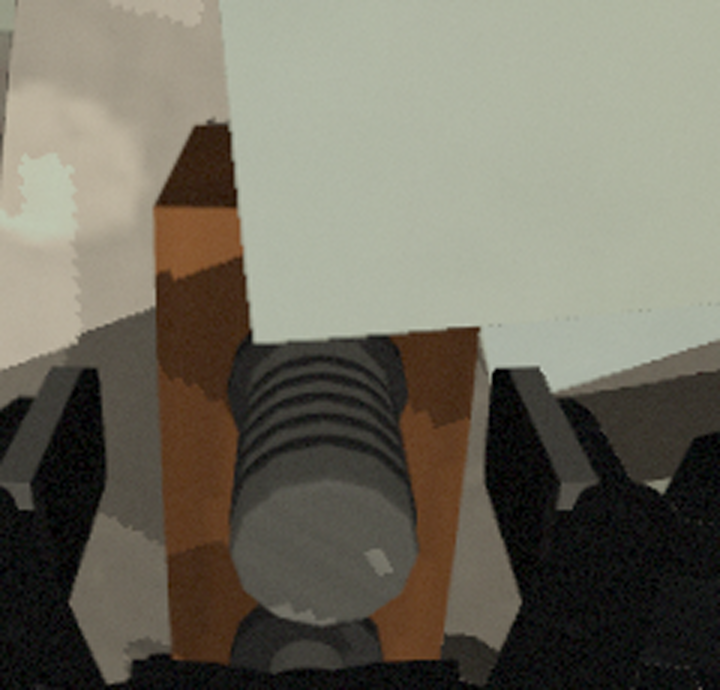

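```bash
python3 -m jog '70 0.5 2.5 -2 0 0 0' |sed -n 2,4p; python3 -m jog '70 0 0 0 0 0 0' |sed -n 2,4p;python3 -c "
from h import *
to([533.5,187,76],np.radians(69))
i=optics.camera_info('wrist')
im=optics.grab_frame('wrist');cv2.imwrite('pics/w6.png',im[:,:,::-1])
crop('pics/w6.png','pics/w6c.png',180,130,420,360,3)
print(proj('wrist',[533.5,187,116],i))"
```

```text
eef_pos: [531.5, 187.1, 74.0]
tcp_rot: [-3.14, 0.003, 1.204]
contact_force: [0.2, 0.6, 0.5]
eef_pos: [532.2, 187.2, 74.3]
tcp_rot: [-3.14, 0.003, 1.204]
contact_force: [0.6, -0.5, 0.7]
9.27 pos [532.2 187.2  74.3] d_tool [ 0.3  1.3 -1.7] turn [-0.07  0.18 -0.02]
(np.float64(283.7523973440651), np.float64(316.68875533388746))
```

View pics/w6c.png

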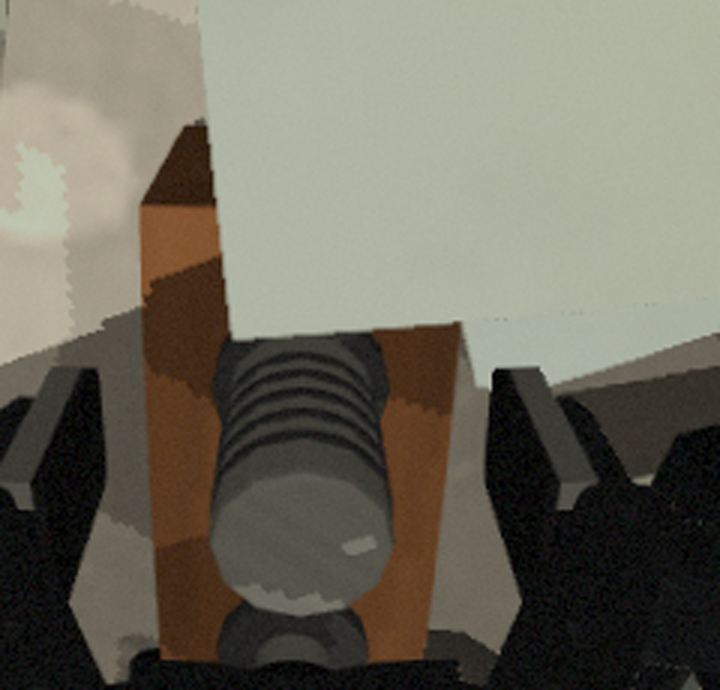

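```bash
python3 -m jog '130 0 0.5 -1 0 0 0;150 0 0 0 0 0 0;170 0 0 0 0 0 0;190 0 0 0 0 0 0;255 0 0 0 0 0 0' 40; python3 -m jog '255 0 0 0 0 0 0;255 0 0 0 0 0 0;255 0 0 0 0 0 0' 60
```

```text
clock: 9.73
eef_pos: [534.0, 187.4, 77.6]
tcp_rot: [3.14, 0.001, 1.203]
contact_force: [-0.5, -0.2, -0.6]
opening: 0.271
clock: 9.98
eef_pos: [533.8, 187.3, 77.7]
tcp_rot: [3.14, 0.001, 1.204]
contact_force: [-0.6, -0.9, -1.4]
opening: 0.267
```

```bash
python3 -m jog '255 0 0 -8 0 0 0;255 0 0 -15 0 0 0;255 0 0 -20 0 0 0;255 0 0 -20 0 0 0;255 0 0 -25 0 0 0' ; python3 -m jog '255 0 0 -38 0 0 0;255 0 0 -38 0 0 0;255 0 0 -38 0 0 0;255 0 0 -38 0 0 0;255 0 0 -15 0 0 0';python3 -c "
from h import *
to([419.6,-314.2,340],J)
for n in ('wrist','side'):
  im=optics.grab_frame(n);cv2.imwrite('pics/%s7.png'%n,im[:,:,::-1])"
```

```text
clock: 10.4
eef_pos: [530.8, 186.4, 164.9]
tcp_rot: [-3.137, 0.006, 1.204]
contact_force: [-0.0, 0.1, -1.7]
opening: 0.267
clock: 10.82
eef_pos: [529.9, 186.5, 343.4]
tcp_rot: [-3.136, 0.006, 1.204]
contact_force: [0.9, -0.0, -0.0]
opening: 0.266
10.82 pos [529.9 186.5 343.4] d_tool [-506.9   76.8    6.3] turn [-0.22  0.42 21.96]
```

View pics/wrist7.png

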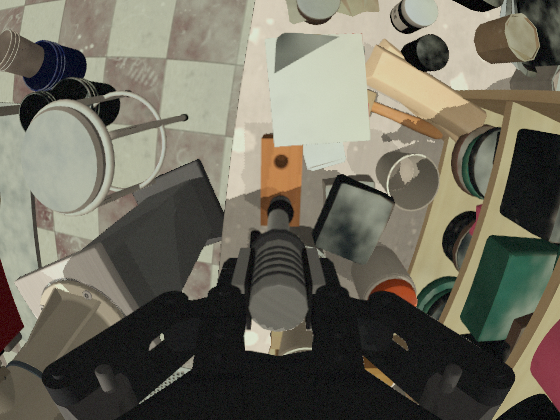

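View pics/side7.png

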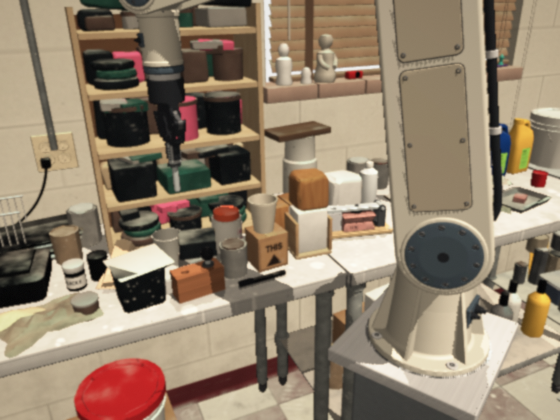

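Run:
```python
from h import *
s=r.sense();R=Ro.from_euler('xyz',s["tcp_rot"])
for p in ([0,0,69],[0,0,9],[0,0,3],[0,0,-41]): print(p,proj("wrist",R.apply(p)+s["eef_pos"]))
crop("pics/wrist7.png","pics/w7c.png",200,160,360,340,4)
```

```text
[0, 0, 69] (np.float64(279.3304019020149), np.float64(219.07787255812204))
[0, 0, 9] (np.float64(279.79864050202485), np.float64(258.11808260744266))
[0, 0, 3] (np.float64(279.861738849281), np.float64(263.4528739881285))
[0, 0, -41] (np.float64(280.47171735092724), np.float64(316.0014718295113))
```

View pics/w7c.png

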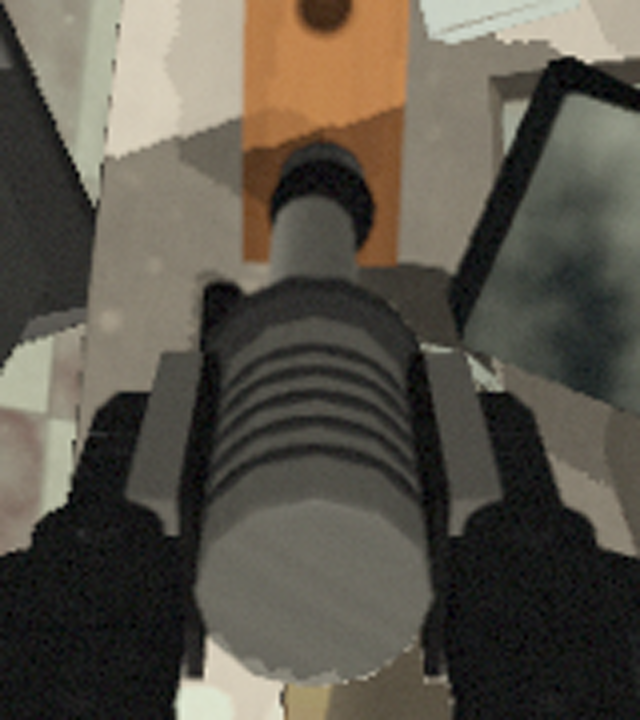

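```bash
python3 -m jog '255 -20 0 0 0 0 0;255 -34 -4 0 0 0 0;255 -36 -4 0 0 0 0;255 -36 -4 0 0 0 0;255 -36 -2 0 0 0 0' ; python3 -c "
from h import *
to([419.6,-314.2,340],J)"; python3 -m jog '255 -36 0 0 0 0 2;255 -36 3 0 0 0 2;255 -36 6 0 0 0 2;255 -36 6 0 0 0 2;255 -36 6 0 0 0 2';python3 -c "
from h import *
to([419.6,-314.2,340],J)"
```

```text
clock: 11.33
eef_pos: [455.9, 40.6, 337.8]
tcp_rot: [-3.132, 0.007, 1.211]
contact_force: [1.1, -0.9, -1.4]
opening: 0.268
11.33 pos [455.9  40.6 337.8] d_tool [-344.9   90.9   -0.8] turn [-0.48  0.5  22.39]
clock: 11.75
eef_pos: [390.0, -137.6, 332.8]
tcp_rot: [-3.124, 0.012, 1.034]
contact_force: [1.7, 0.6, -0.5]
opening: 0.264
11.75 pos [ 390.  -137.6  332.8] d_tool [-136.7  115.6   -7.5] turn [-0.93  0.81 12.24]
```

```bash
python3 -m jog '255 -26 22 -3 -0.5 0.5 3;255 -26 24 -3 0 0 3;255 -24 26 0 0 0 3;255 -20 24 0 0 0 2;255 -8 10 0 0 0 0' ; python3 -c "
from h import *
to([419.6,-314.2,340],J)"; python3 -m jog '255 0 0 0 0 0 0';python3 -c "
from h import *
to([419.6,-314.2,340],J)"
```

```text
clock: 12.17
eef_pos: [406.6, -292.8, 332.4]
tcp_rot: [-3.126, 0.008, 0.826]
contact_force: [-0.5, -0.2, -0.9]
opening: 0.263
12.17 pos [ 406.6 -292.8  332.4] d_tool [-7.  23.9 -7.9] turn [-0.91  0.48  0.34]
clock: 12.25
eef_pos: [406.1, -294.7, 330.9]
tcp_rot: [-3.124, 0.009, 0.824]
contact_force: [0.1, 0.3, -0.4]
opening: 0.264
12.25 pos [ 406.1 -294.7  330.9] d_tool [-5.2 23.  -9.5] turn [-1.02  0.52  0.21]
```

```bash
python3 -m jog '255 -3 11 0 -0.8 0.5 0;255 -2 9 5 0 0 0;255 0 3 25 0 0 0;255 0 0 35 0 0 0;255 0 0 30 0 0 0' >/dev/null; python3 -c "
from h import *
to([419.6,-314.2,185],J)"; python3 -m jog '255 0 0 30 0 0 0;255 0 0 15 0 0 0;255 0 0 0 0 0 0';python3 -c "
from h import *
to([419.6,-314.2,185],J)"
```

```text
12.67 pos [ 423.6 -314.3  236.1] d_tool [-2.8 -3.3 51.1] turn [ 0.35 -0.18  0.44]
clock: 12.92
eef_pos: [422.0, -309.3, 182.4]
tcp_rot: [-3.139, -0.003, 0.833]
contact_force: [0.2, 1.0, -1.0]
opening: 0.266
12.92 pos [ 422.  -309.3  182.4] d_tool [-5.2  1.5 -2.6] turn [-0.15 -0.19  0.72]
```

```bash
python3 -m jog '255 -4 1.5 0 0 -0.2 0.6;255 0 0 0 0 0 0';python3 - <<'E'
from h import *
to([419.6,-314.2,167],J)
s=r.sense();R=Ro.from_euler('xyz',s["tcp_rot"]);t=R.apply([0,0,71.7])+s["eef_pos"];print(t)
for n in ("wrist","scene"):
    print(n,"tip",proj(n,t),"eye",proj(n,[419.6,-314.2,82]),"top",proj(n,R.apply([0,0,-38.3])+s["eef_pos"]))
    im=optics.grab_frame(n);cv2.imwrite(f'pics/{n}8.png',im[:,:,::-1])
crop("pics/wrist8.png","pics/w8c.png",200,120,360,340,3)
crop("pics/scene8.png","pics/s8c.png",250,190,350,290,6)
E
```

```text
clock: 13.08
eef_pos: [420.4, -311.8, 181.9]
tcp_rot: [-3.137, 0.0, 0.824]
contact_force: [0.3, -1.1, -0.9]
opening: 0.269
13.08 pos [ 420.4 -311.8  181.9] d_tool [-2.3  1.1 14.9] turn [-0.29  0.03  0.22]
[ 420.12513488 -311.6097773   110.17974093]
wrist tip (np.float64(279.67267801496985), np.float64(217.26785490216236)) eye (np.float64(281.4230371673929), np.float64(207.99156027950374)) top (np.float64(281.07055913749724), np.float64(311.1710673165076))
scene tip (np.float64(292.8892997243114), np.float64(226.12314229603854)) eye (np.float64(293.4261384833801), np.float64(234.19413414113595)) top (np.float64(293.10261540883454), np.float64(194.5459296273068))
```

View pics/w8c.png

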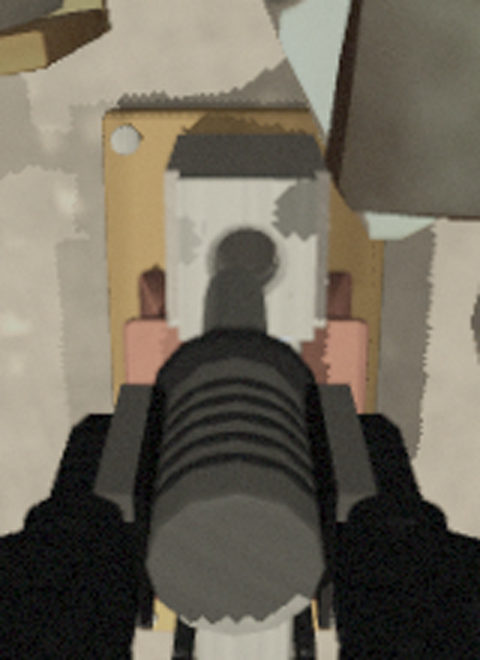

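View pics/s8c.png

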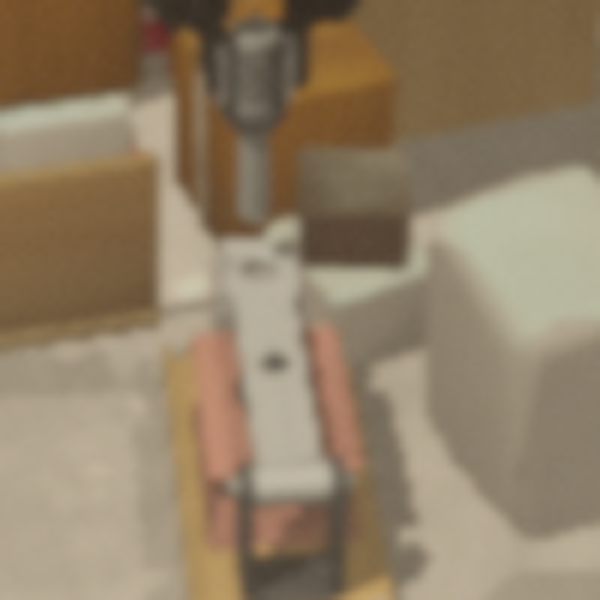

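```bash
cat >> h.py <<'E'
def rel(tip,eye,tz,ez=82):
    i=optics.camera_info("wrist");R=Ro.from_euler('xyz',r.sense()["tcp_rot"])
    a=plane("wrist",*eye,ez,i);b=plane("wrist",*tip,tz,i);print(a,b,"tool d",np.round(R.inv().apply(a-b),1))
E
python3 - <<'E'
from h import *
rel((278.3,217.3),(282.3,206.3),110.2)
to([419.6,-314.2,167],J)
# scene check: tip lower end centre & eye
S=lambda a,b:(250+a/6,190+b/6)
print(plane("scene",*S(254,218),110.2),plane("scene",*S(257,268),82))
E
```

```text
[ 421.59311504 -314.16078297   82.        ] [ 419.88427326 -311.48456291  110.2       ] tool d [-0.8  3.2 28.2]
13.18 pos [ 421.  -312.1  182.7] d_tool [-2.5  0.5 15.7] turn [-0.19 -0.01  0.24]
[ 418.28391903 -311.09225006  110.2       ] [ 416.78385042 -314.38303511   82.        ]
```

```bash
python3 -m jog '255 -2 1.7 8 -0.2 0 0.2;255 0 0 8 0 0 0;255 0 0 4 0 0 0;255 0 0 0 0 0 0';python3 - <<'E'
from h import *
to([419.6,-314.2,155],J)
s=r.sense();R=Ro.from_euler('xyz',s["tcp_rot"]);t=R.apply([0,0,71.7])+s["eef_pos"];print(t)
for n in ("wrist","scene"):
    print(n,"tip",proj(n,t),"eye",proj(n,[419.6,-314.2,82]))
    im=optics.grab_frame(n);cv2.imwrite(f'pics/{n}9.png',im[:,:,::-1])
crop("pics/wrist9.png","pics/w9c.png",230,160,340,300,5)
crop("pics/scene9.png","pics/s9c.png",260,200,330,270,8)
E
```

```text
clock: 13.52
eef_pos: [422.9, -316.4, 164.4]
tcp_rot: [3.134, -0.001, 0.821]
contact_force: [-0.1, 0.9, -1.2]
opening: 0.264
13.52 pos [ 422.9 -316.4  164.4] d_tool [-0.6 -4.   9.4] turn [ 0.44 -0.06  0.02]
[ 423.36761013 -316.74668099   92.71957684]
wrist tip (np.float64(279.6275882062068), np.float64(217.23568627956192)) eye (np.float64(273.27993655076494), np.float64(213.29475315447695))
scene tip (np.float64(294.93962640537575), np.float64(231.08066903524764)) eye (np.float64(293.4261384833801), np.float64(234.19413414113595))
```

View pics/w9c.png

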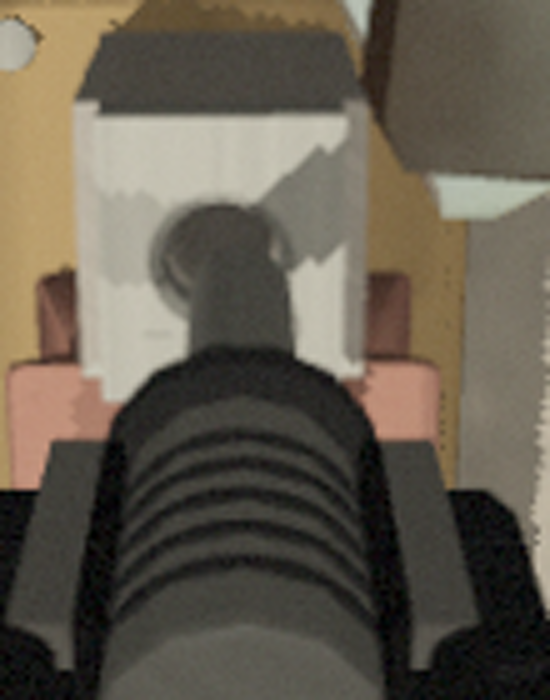

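View pics/s9c.png

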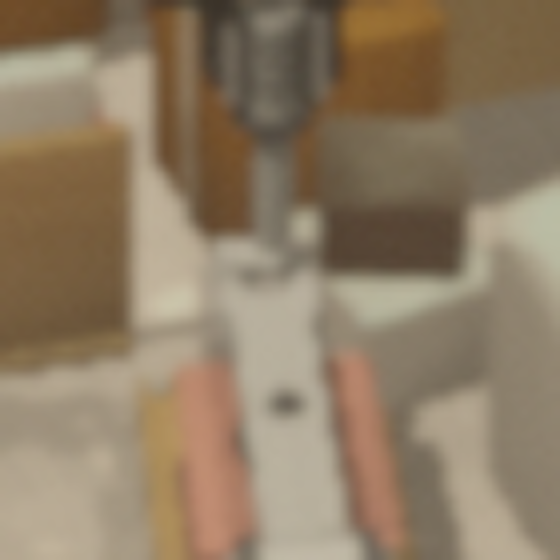

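```bash
python3 - <<'E'
from h import *
rel((278.2,217.2),(274,212),92.7)
to([419.6,-314.2,155],J)
E
python3 -m jog '255 0 0 0 0 0 0'; python3 -c "
from h import *
to([419.6,-314.2,155],J)"
```

```text
[ 420.69260508 -314.02862796   82.        ] [ 422.67954855 -316.2569083    92.7       ] tool d [ 0.3 -3.1 10.7]
13.62 pos [ 423.1 -316.5  165. ] d_tool [-0.7 -4.2  9.9] turn [ 0.46 -0.06  0.03]
clock: 13.7
eef_pos: [423.1, -316.6, 165.0]
tcp_rot: [3.134, -0.001, 0.821]
contact_force: [0.1, 0.5, -1.3]
opening: 0.264
13.7 pos [ 423.1 -316.6  165. ] d_tool [-0.7 -4.2 10. ] turn [ 0.46 -0.06  0.02]
```

```bash
python3 -m jog '255 0 -2.5 0 0.4 0 0;255 0 0 0 0 0 0;255 0 0 0 0 0 0' >/dev/null;python3 - <<'E'
from h import *
to([419.6,-314.2,155],J)
im=optics.grab_frame("wrist");cv2.imwrite(f'pics/w10.png',im[:,:,::-1])
crop("pics/w10.png","pics/w10c.png",230,160,340,300,5)
im=optics.grab_frame("scene");cv2.imwrite(f'pics/s10.png',im[:,:,::-1])
crop("pics/s10.png","pics/s10c.png",260,200,330,270,8)
E
```

```text
13.95 pos [ 421.3 -314.9  165.5] d_tool [-0.7 -1.7 10.5] turn [ 0.05 -0.07  0.02]
```

View pics/w10c.png

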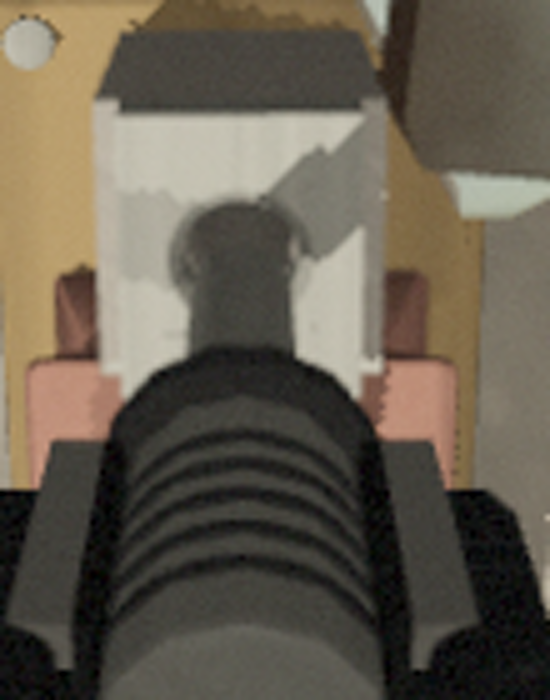

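View pics/s10c.png

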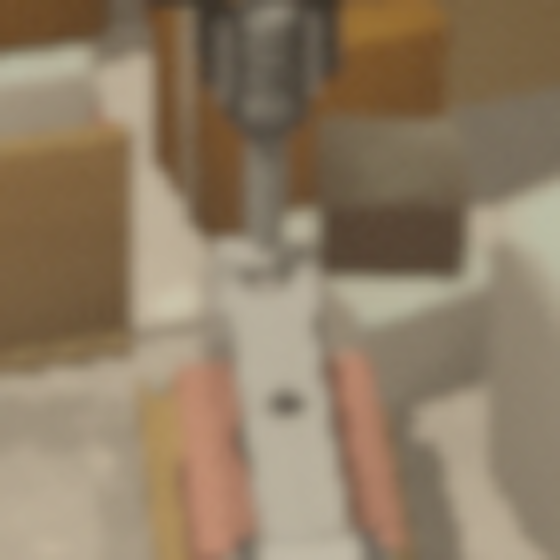

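Run:
```python
from h import *
s=r.sense();R=Ro.from_euler('xyz',s["tcp_rot"]);t=R.apply([0,0,71.7])+s["eef_pos"]
print(proj("side",t),proj("side",[419.6,-314.2,82]))
im=optics.grab_frame("side");cv2.imwrite(f'pics/d10.png',im[:,:,::-1])
crop("pics/d10.png","pics/d10c.png",310,150,420,260,6)
```

```text
(np.float64(332.93015431708915), np.float64(203.80186792607336)) (np.float64(333.228897137267), np.float64(207.5864317835765))
```

View pics/d10c.png

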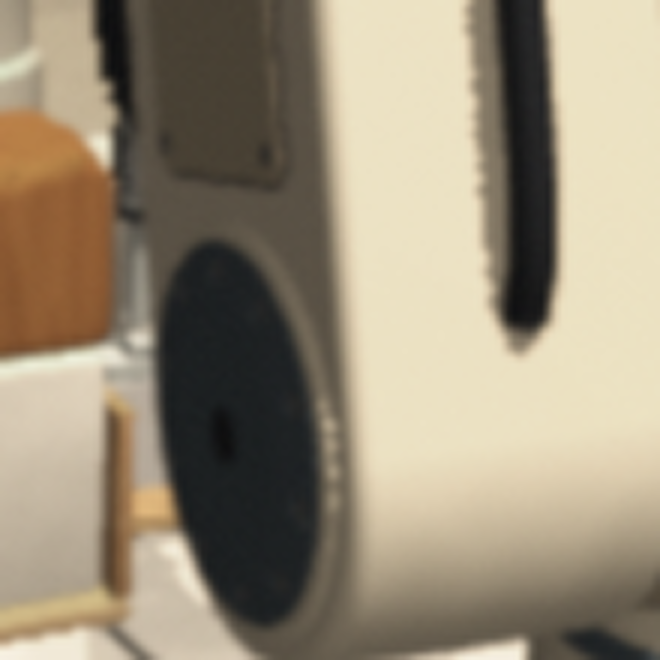

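```bash
python3 -m jog '255 -0.5 0 4 0 0 0;255 0 0 4 0 0 0' |sed -n 2,4p; python3 -m jog '255 0 0 3 0 0 0;255 0 0 3 0 0 0'|sed -n 2,4p;python3 -c "
from h import *
to([419.6,-314.2,155],J)"
```

```text
eef_pos: [421.4, -315.6, 157.8]
tcp_rot: [3.139, -0.001, 0.821]
contact_force: [-0.8, 0.9, -0.8]
eef_pos: [421.3, -315.5, 150.8]
tcp_rot: [3.139, -0.001, 0.821]
contact_force: [0.3, 0.7, -0.6]
14.43 pos [ 421.3 -315.5  150.8] d_tool [-0.2 -2.1 -4.2] turn [ 0.13 -0.07  0.02]
```

```bash
python3 -m jog '255 0 0 3 0 0 0;255 0 0 3 0 0 0' |sed -n 2,4p; python3 -m jog '255 0 0 3 0 0 0;255 0 0 3 0 0 0'|sed -n 2,4p;python3 -c "
from h import *
to([419.6,-314.2,155],J)"
```

```text
eef_pos: [421.1, -315.4, 143.7]
tcp_rot: [3.14, -0.001, 0.821]
contact_force: [0.2, 0.2, -0.9]
eef_pos: [421.0, -315.3, 136.8]
tcp_rot: [3.14, -0.001, 0.821]
contact_force: [1.0, -0.2, -1.6]
14.77 pos [ 421.  -315.3  136.8] d_tool [ -0.1  -1.8 -18.2] turn [ 0.07 -0.07  0.02]
```

```bash
python3 -m jog '255 0 0 4 0 0 0;255 0 0 4 0 0 0;255 0 0 4 0 0 0' |sed -n 2,4p; python3 -m jog '255 0 0 4 0 0 0;255 0 0 4 0 0 0;255 0 0 4 0 0 0'|sed -n 2,4p;python3 -m jog '255 0 0 4 0 0 0;255 0 0 3 0 0 0'|sed -n 2,4p
```

```text
eef_pos: [421.1, -315.4, 123.7]
tcp_rot: [3.14, -0.001, 0.821]
contact_force: [0.8, 0.5, -0.7]
eef_pos: [421.2, -315.4, 110.3]
tcp_rot: [3.14, -0.001, 0.821]
contact_force: [0.4, -0.1, -0.5]
eef_pos: [421.0, -315.3, 102.2]
tcp_rot: [3.141, -0.001, 0.821]
contact_force: [0.2, -0.2, -0.5]
```

```bash
python3 -m jog '255 0 0 3 0 0 0;255 0 0 2 0 0 0' |sed -n 2,4p; python3 -m jog '255 0 0 2 0 0 0'|sed -n 2,4p;python3 -m jog '255 0 0 2 0 0 0'|sed -n 2,4p; python3 -m jog '255 0 0 1.5 0 0 0'|sed -n 2,4p
```

```text
eef_pos: [420.9, -315.2, 96.3]
tcp_rot: [3.141, -0.001, 0.821]
contact_force: [-0.2, -0.1, -1.5]
eef_pos: [421.0, -315.2, 94.1]
tcp_rot: [3.141, -0.001, 0.821]
contact_force: [0.1, 0.3, -1.9]
eef_pos: [421.2, -315.3, 92.7]
tcp_rot: [3.141, -0.001, 0.821]
contact_force: [-8.9, 6.7, 38.4]
eef_pos: [421.2, -315.2, 92.7]
tcp_rot: [3.141, -0.001, 0.821]
contact_force: [-9.7, 6.7, 33.8]
```

```bash
python3 -m jog '255 0 0 -0.7 0 0 0'|sed -n 2,5p; python3 -m jog '170 0 0 0 0 0 0;150 0 0 0 0 0 0;120 0 0 0 0 0 0;120 0 0 0 0 0 0'|sed -n 2,5p; python3 -c "
from h import *
for n in ('wrist','scene'):
    im=optics.grab_frame(n);cv2.imwrite(f'pics/{n}11.png',im[:,:,::-1])
crop('pics/wrist11.png','pics/w11c.png',180,130,400,360,3)
crop('pics/scene11.png','pics/s11c.png',250,190,350,290,6)"
```

```text
eef_pos: [421.2, -315.3, 94.2]
tcp_rot: [3.141, -0.001, 0.821]
contact_force: [0.5, 0.4, -0.9]
opening: 0.265
eef_pos: [422.1, -315.9, 95.0]
tcp_rot: [3.138, -0.001, 0.821]
contact_force: [-0.2, -0.6, -0.2]
opening: 0.53
```

View pics/w11c.png

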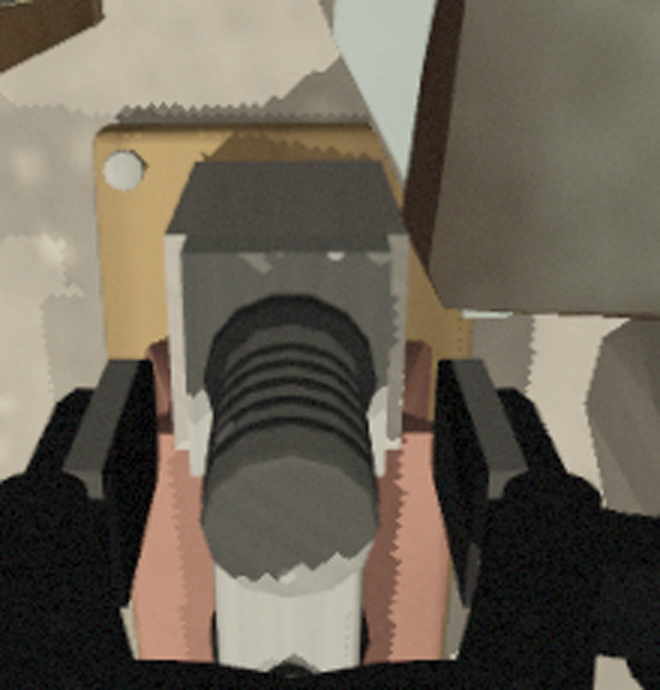

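View pics/s11c.png

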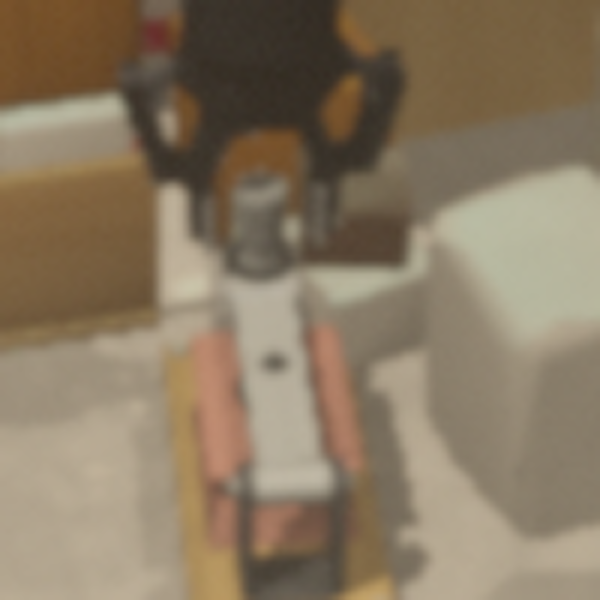

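```bash
python3 -m jog '120 0 -0.5 -8 0 0 0;120 0 0 -15 0 0 0;120 0 0 -20 0 0 0;120 0 0 -20 0 0 0;120 0 0 -20 0 0 0'|sed -n 2,5p; python3 -m jog '120 0 0 -30 0 0 0;120 0 0 -30 0 0 0;120 -15 0 -30 0 0 0;120 -20 0 -20 0 0 0; 120 -20 0 0 0 0 0' |sed -n 2,5p; python3 -m jog '120 -20 0 0 0 0 0;120 -20 0 0 0 0 0;120 0 0 0 0 0 0' |sed -n 2,5p
python3 - <<'E'
from h import *
import pickle
i=optics.camera_info("wrist")
for n in ('wrist','scene'):
    im=optics.grab_frame(n);cv2.imwrite(f'pics/{n}12.png',im[:,:,::-1])
for n,ii in (("scene",None),("wrist",i)): print(n,"top",proj(n,[419.6,-314.2,132],ii),"collar bottom",proj(n,[419.6,-314.2,82],ii))
crop('pics/scene12.png','pics/s12c.png',250,190,350,290,6)
E
```

```text
eef_pos: [418.3, -313.2, 177.5]
tcp_rot: [-3.134, -0.0, 0.821]
contact_force: [-0.0, -0.2, 0.1]
opening: 0.528
eef_pos: [382.4, -353.1, 299.1]
tcp_rot: [-3.139, -0.001, 0.825]
contact_force: [-0.2, -0.8, 0.3]
opening: 0.53
eef_pos: [353.0, -385.8, 303.9]
tcp_rot: [3.138, 0.0, 0.824]
contact_force: [-0.0, 0.1, 0.2]
opening: 0.525
scene top (np.float64(293.4443360643719), np.float64(220.539590875622)) collar bottom (np.float64(293.4261384833801), np.float64(234.19413414113595))
wrist top (np.float64(278.79160230001116), np.float64(83.86647482133232)) collar bottom (np.float64(278.4938306099728), np.float64(87.0222579965563))
```

View pics/wrist12.png

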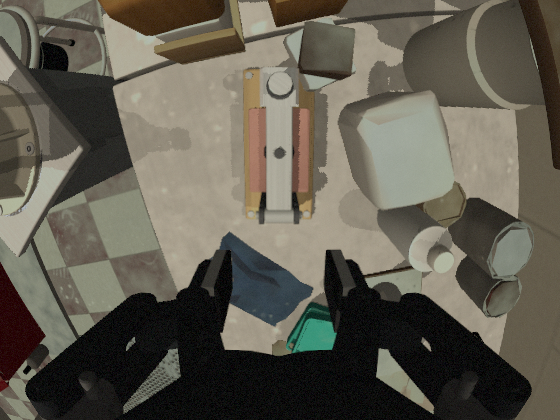

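View pics/s12c.png

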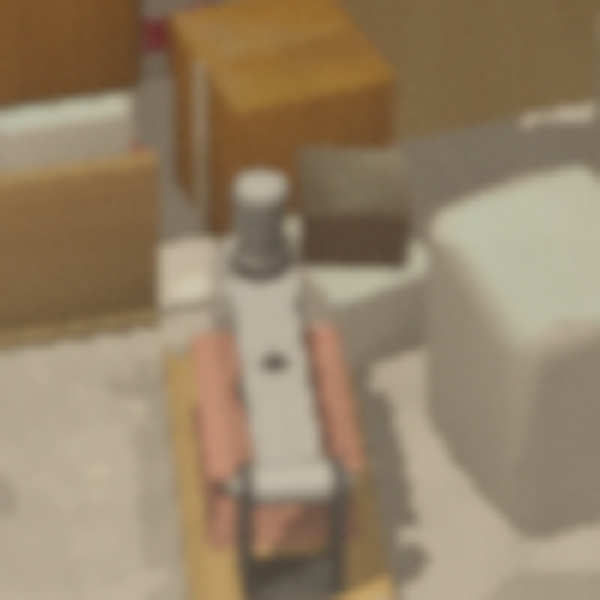

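```bash
python3 -c "
from h import *
to([420,-314.5,160],J)"
python3 -m jog '255 25 0 0 0 0 0;255 30 0 0 0 0 0;255 25 0 0 0 0 0;255 10 0 10 0 0 0; 255 5 0 25 0 0 0'|sed -n 2,5p;python3 -c "
from h import *
to([420,-314.5,160],J)"
```

```text
17.55 pos [ 354.4 -384.2  303.5] d_tool [ 95.5   0.3 143.6] turn [ 0.2  -0.07  0.23]
eef_pos: [424.2, -311.1, 271.7]
tcp_rot: [3.132, -0.003, 0.822]
contact_force: [0.2, -0.1, -0.8]
opening: 0.004
17.97 pos [ 424.2 -311.1  271.7] d_tool [ -5.7  -1.8 111.7] turn [ 0.56 -0.18  0.09]
```

```bash
python3 -m jog '255 -4 -1 25 0.4 0 0;255 0 0 30 0 0 0;255 0 0 25 0 0 0;255 0 0 15 0 0 0; 255 0 0 0 0 0 0'|sed -n 2,5p;python3 -c "
from h import *
to([420,-314.5,135],J)"
```

```text
eef_pos: [421.3, -306.4, 167.1]
tcp_rot: [-3.138, -0.003, 0.83]
contact_force: [-1.0, -0.1, -0.5]
opening: -0.003
18.38 pos [ 421.3 -306.4  167.1] d_tool [-7.   4.6 32. ] turn [-0.23 -0.18  0.57]
```

```bash
python3 -m jog '255 -5 3 5 0 0 0.5;255 0 0 5 0 0 0;255 0 0 5 0 0 0;255 0 0 4 0 0 0'|sed -n 2,5p;python3 -c "
from h import *
to([420,-314.5,135],J)"
```

```text
eef_pos: [421.0, -312.3, 147.9]
tcp_rot: [-3.138, -0.003, 0.822]
contact_force: [-0.2, -0.6, -0.3]
opening: -0.006
18.72 pos [ 421.  -312.3  147.9] d_tool [-2.4  0.8 12.9] turn [-0.19 -0.18  0.1 ]
```

```bash
python3 -m jog '255 -1.5 0.5 3 0 0 0;255 0 0 3 0 0 0;255 0 0 3 0 0 0'|sed -n 2,4p;python3 -m jog '255 0 0 1.5 0 0 0'|sed -n 2,4p;python3 -m jog '255 0 0 1.5 0 0 0'|sed -n 2,4p;python3 -m jog '255 0 0 1 0 0 0'|sed -n 2,4p
```

```text
eef_pos: [421.1, -314.7, 139.4]
tcp_rot: [-3.141, -0.003, 0.822]
contact_force: [-0.6, -0.7, -0.1]
eef_pos: [421.2, -314.7, 137.7]
tcp_rot: [-3.141, -0.004, 0.822]
contact_force: [-0.5, -0.3, -0.4]
eef_pos: [421.2, -314.8, 136.2]
tcp_rot: [3.141, -0.004, 0.822]
contact_force: [-0.6, 0.3, -0.0]
eef_pos: [421.2, -314.8, 135.1]
tcp_rot: [3.141, -0.004, 0.822]
contact_force: [-0.2, 0.6, -0.1]
```

```bash
for k in 1 2 3 4;do python3 -m jog '255 0 0 1 0 0 0'|sed -n 2,4p;done
```

```text
eef_pos: [421.3, -314.9, 134.1]
tcp_rot: [3.141, -0.004, 0.822]
contact_force: [-0.8, 0.1, 0.8]
eef_pos: [421.4, -314.9, 133.1]
tcp_rot: [3.141, -0.004, 0.822]
contact_force: [-0.2, -0.5, -0.5]
eef_pos: [421.4, -314.9, 132.1]
tcp_rot: [3.141, -0.004, 0.822]
contact_force: [-1.0, 0.1, -0.7]
eef_pos: [421.8, -315.1, 131.8]
tcp_rot: [3.14, -0.004, 0.822]
contact_force: [-4.1, 2.3, 17.8]
```

Contact at z = 132, exactly the fully-home height. Retract and check everything.

```bash
python3 -m jog '255 0 0 -5 0 0 0;255 0 0 -15 0 0 0;255 0 0 -30 0 0 0;255 0 0 -35 0 0 0;255 0 0 -35 0 0 0'|sed -n 2,4p;python3 -m jog '255 -10 0 -35 0 0 0;255 -20 0 -25 0 0 0;255 -20 0 0 0 0 0;255 -20 0 0 0 0 0;255 0 0 0 0 0 0'|sed -n 2,4p; python3 -c "
from h import *
for n in ('wrist','side','scene'):
    im=optics.grab_frame(n);cv2.imwrite(f'pics/{n}13.png',im[:,:,::-1])
print(np.abs(r.sense()['qvel']).max())"
```

```text
eef_pos: [417.6, -312.4, 248.8]
tcp_rot: [-3.129, -0.002, 0.822]
contact_force: [1.3, -0.8, 0.8]
eef_pos: [372.0, -367.6, 322.4]
tcp_rot: [3.139, -0.002, 0.825]
contact_force: [-0.7, -0.2, 1.2]
0.014803143061141168
```

View pics/wrist13.png

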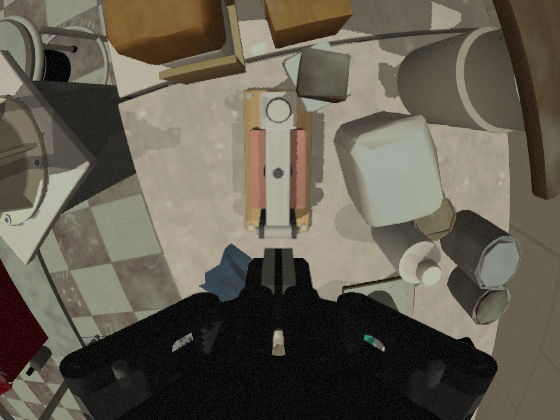

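View pics/side13.png

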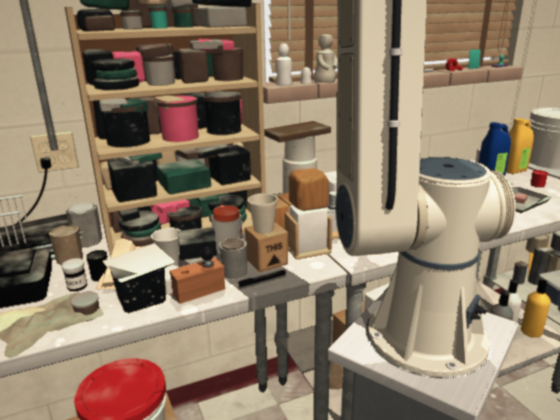

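The wrist view shows the strap level with the pin upright in the eye at about (277,109). The side view shows the ball pin alone in the stand at about (208,262) and the bystanders where they were.

```bash
python3 -c "
from rig import ticket
print(ticket.sign_off())"
```

```text
the job is handed in; nothing more can be done
None
```

I swung the strap down flat, took the cylindrical-grip pin from the stand and pushed it down through the eye into the post hole. Then I let go, pulled the arm clear and handed the job in at about 20 s of the 67 s allowed.

- **Strap closed:** the fingertips stopped on the strap at 81.6 mm, against the given 82 mm. In the last wrist picture it lies level.
- **Pin fully home:** it stopped with firm resistance while I still held it, at TCP z = 92.7 mm (93.7 mm expected). After letting go, I tapped its top with the shut fingers and met it at about 132 mm, the height expected with the collar on the strap.
- **Other things:** the ball pin is still in the stand, and the things round the stand look unmoved in the side picture. The spirit bottle is standing in the wrist picture.

**Possible concern:** the wrist read about 50 N for a moment when the strap bottomed out, and about 38 N when the pin seated. Both were with the fingers or the held pin, below the 120 N wrist limit. The 40 N limit is for the arm and the gripper's body, which I did not see touch anything.

**Disagreements:** the cameras differed by about 2 mm on where the pin and eye were. I centred on the wrist view, and the pin went in with no noticeable side force until it seated.

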